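Start the flange nut on the specimen clamp's stud

TASK

Put the big brass flange nut, flange down, on the upright stud of the black specimen clamp and start it properly: back it off (counter-clockwise seen from above) until you feel the thread drop in, then screw it on clockwise by at least a quarter turn and let go of it. Leave the other things on the bench where they are.

Things in the scene. Friction and masses are not known exactly. Their poses are not given: they have to be found in the camera images.
- nut: Loose brass flange nut, about 0.3 kg, lying flange down. Round flange 88 mm across, 9 mm thick; above it a hexagon 58 mm across flats (67 mm across corners) from 9 to 40 mm height. Flats face its own +x axis and every 60 deg from it. Origin: centre of the underside; z up along the bore.
- nut_grip (a point): Point on the nut's axis, 28 mm above its underside: grip the hexagon's flats about this height, from above.
- nut_pins (a point): Point on the nut's axis, 15 mm above its underside, at the middle height of its thread: three round steel pins, 6 mm thick, 120 deg apart (the first along the nut's +x), pointing from the 41 mm bore inward to 14 mm from the axis.
- stand: Fixed specimen clamp: black plate 150 x 120 x 20 mm, an aluminium bar along its x axis, and an upright fixed steel stud in the middle. Origin: centre of the plate's underside, on the stud's axis; z up. Its yaw tells nothing of where the thread begins: that angle differs every time.
- nose_tip (a point): Tip of the stud's smooth nose, on its axis, 90 mm above the table. The nose is 10 mm wide at the tip, widens over 8 mm to 25 mm, and ends at the crown 20 mm below the tip; it guides the nut's pins.
- stud_top (a point): On the stud's axis, at the crown, 70 mm above the table. The crown's three 120 deg sectors are each a level land (62 deg), then, going clockwise, a dark stop block 7 mm high (18 deg), then a gap (40 deg) into the thread. Pins on lands: nut underside 58 mm above the table; clockwise turning jams on the stops. Pins on stops: 65 mm; backed off, it first falls to the lands only.
- washer_top (a point): On the stud's axis, 33 mm above the table. Right-hand three-start thread, 37 mm outside, 25 mm core, lead 36 mm per turn. Backed off counter-clockwise (up to some 115 deg) the nut drops from the lands by 9 to 11 mm: underside 47 to 49 mm above the table. Turned clockwise from there it goes down 0.1 mm per deg, some 140 deg, until the flange meets this washer.
- objective: Bystander: dark steel microscope objective standing on the bench, 40 mm diameter, 66 mm high. Origin: centre of underside.
- jar: Bystander: specimen jar, 60 mm diameter, 75 mm high. Origin: centre of underside.
- mouse: Bystander: black computer mouse, 100 x 58 x 33 mm. Origin: centre of underside.
- notes: Bystander: pale yellow block of notes 76 x 76 x 14 mm. Origin: centre of underside.
- screwdriver: Bystander: screwdriver lying down, 190 mm long. Origin: under its middle.
- slidebox: Bystander: blue slide box 90 x 170 x 32 mm. Origin: centre of underside.

How it is judged:
By the outcome, as a careful person would: the job done as asked, in the order asked, and still so for the second after the job is handed in, with the robot touching nothing.
It also fails if it takes over 67 s, if anything falls off the work surface, if the arm or the gripper's body presses on something with over 40 N, if the wrist force passes 120 N, or if a joint passes its speed limit or range.

ROBOT

A 6-joint arm with a two-finger parallel gripper is mounted at the origin on the work surface. World frame = base frame: x ahead of the robot, y to its left, z up, the work surface at z = 0. Lengths are in mm, angles in rad, forces in N, time in s.
With the tool pointing down it reaches from about 275 to 750 mm from the base axis. Payload 10.2 kg.
Tool frame: the origin (TCP) lies midway between the tips of the shut fingers; the grasp point (between the pads) lies 19 mm behind it; z points along the fingers, y is the line along which they close (so a half turn about z gives the same grasp; the last joint's range is limited). The gripper opens to 85 mm and grips with 20 to 120 N. Pads are 22 mm wide; open, the fingers measure 114 mm over their backs; the gripper's body (76 mm by 85 mm) begins 54 mm behind the grasp point. The pads swing forward as they close: fully open they stand 13 mm farther back than shut.
Start: joints at [1.048, 0.313, 1.498, -0, 1.331, -0.223], TCP at [155.061, 501.585, 231.294] pointing down, gripper open.
Joint ranges: [-2.94, 2.94], [-0.97, 2.17], [0.19, 2.56], [-1.23, 4.37], [0.02, 3.11], [-2.88, 2.88]. Speed limits (rad/s): [2.39, 2.39, 3.01, 3.14, 3.14, 3.14].

INTERFACE

Orientations are given as a unit quaternion [w, x, y, z].
In Python, from rig import sense, capture, finish_job, find_in, place_of gives the robot as it stands. The module is installed in compiled form; this text tells all that it offers.
- The arm moves only by the shell command python3 -m jog 'ROWS' [FORCE]. ROWS is JSON, a list of rows, each an object of numbers: "tx", "ty", "tz": the shift along the tool's x, y, z in mm; "ax", "ay", "az": the turn, a rotation vector about the tool's x, y, z in rad; "jaw": the closure, from -1 (fully open) to 1 (shut), so that 0 is half open. In form: [{"tx": .., "ty": .., "tz": .., "ax": .., "ay": .., "az": .., "jaw": ..}, ...]. A call has 1 to 5 rows; each row shifts and turns the commanded pose from where the row before left it, along the tool's axes as they then stand; what a row does not reach is not made up. A row lasts 1/8 s, in which the tool goes at most 62.5 mm and 10.7 degrees, less where a joint would pass 70% of its speed; a pose out of reach is approached as far as the arm can. A call with a gripper value outside its range is refused whole. The fingers move at their own pace and stop on an object; FORCE is the grip in N (left out, the last holds). Time passes only in rows, so rows that do not move let the fingers close. It gives the time, the measured TCP pose, the force, the opening and the grip force at its end, in the units of the state.
- sense(): the state, without advancing time (a new reading comes with each control period).
- capture(name): name is "scene" or "top" or "wrist"; returns a dict with "color" (384x512x3 uint8, red, green, blue), "depth" (384x512 float32, mm along the optical axis (not along the pixel's ray), 0 where there is no reading), "fx", "fy", "cx", "cy" (pixels), "camera_from_world" (4x4, takes a point from world to camera coordinates); the wrist camera has in their place "mount" (4x4, takes a point from camera to tool coordinates, whose origin is the TCP and whose axes are the flange's). Camera axes: x right, y up, looking along -z (the intrinsics and any distortion apply to the point x, -y, -z); pixel columns grow to the right and rows downward; lengths in mm; the calibration is good to about 2 mm. A picture is of the moment at which its call begins: read the wrist's pose just before it.
- finish_job(): hands the job in; it is judged then, once.
Trained networks look in the newest picture that a camera, given by its name, has taken for a name from the list of things; names that differ only in an ending like _2 or _b are one class to them, and where a whole thing is asked for, a point or a joint stands for the part that bears it (a point fixed in the world has none). Each returns a list of dicts, best first, with "conf" (0 to 1); they miss things now and then, are a little off and sometimes report something else, mostly with a low value. They report only what shows in the picture. A call takes as long as a camera call.
- find_in(query, camera): "centre" ([column, row] in pixels, amid what is visible of it).
- place_of(query, camera): "centre" ([column, row] in pixels: a listed point, or the origin of a listed thing).
The state is a dict: "time_s": time; "joints": joint angles; "dq": joint speeds; "tau": joint torques, N m; "eef_pos": TCP position; "ee_rot": TCP orientation; "force": force on the tool from outside, world axes, zero at the start; "wrist_torque": the same for the moment, N m; "grip_width": opening from 0.0 (shut) to 1.0 (fully open); "grip_force": force on a finger pad.
Only numpy, scipy, OpenCV 4.12 (cv2) and the standard library are available. Lean on these libraries where they do the work, as an engineer would, in place of code of your own. Each camera call takes 0.05 s, during which the arm holds its last target. There are 200 camera calls.

## Working session

There is one attempt and no reset: what is moved stays moved. The work goes in short steps, Python scripts to look and compute and a shell command to move; the robot and the scene stay as the last step left them, time stands still between calls to the robot, and variables do not carry over. Pictures are saved under pics/ and viewed, at most 10 in all, crops included, and the job is handed in when it is done.

```bash
mkdir -p pics
cat > h.py <<'E'
import numpy as np,cv2
from rig import sense,capture,find_in,place_of
from scipy.spatial.transform import Rotation as R
def pose():
    s=sense();T=np.eye(4);q=s["ee_rot"];T[:3,:3]=R.from_quat([q[1],q[2],q[3],q[0]]).as_matrix();T[:3,3]=s["eef_pos"];return T
def cap(n):
    T=pose();c=capture(n)
    c["w"]=T@np.array(c["mount"]) if n=="wrist" else np.linalg.inv(np.array(c["camera_from_world"]))
    return c
def ray(c,p):
    d=c["w"][:3,:3]@np.array([(p[0]-c["cx"])/c["fx"],-(p[1]-c["cy"])/c["fy"],-1]);return c["w"][:3,3],d
def atz(c,p,z):
    o,d=ray(c,p);return o+d*(z-o[2])/d[2]
def cloud(c):
    v,u=np.mgrid[:384,:512];d=c["depth"];P=np.stack([(u-c["cx"])/c["fx"]*d,-(v-c["cy"])/c["fy"]*d,-d],-1)
    return P@c["w"][:3,:3].T+c["w"][:3,3]
def save(c,n): cv2.imwrite("pics/"+n+".png",c["color"][:,:,::-1])
E
cat > a.py <<'E'
from h import *
s=sense();print({k:np.round(v,3) for k,v in s.items()})
ims=[]
for n in ["scene","top"]:
    c=cap(n);ims.append(c["color"]);print(n,c.keys(),c["w"][:3,3].round())
    for q,z in [("nut",0),("nut_grip",28),("stand",0),("nose_tip",90),("stud_top",70),("objective",0),("jar",0),("mouse",0),("notes",0),("screwdriver",0),("slidebox",0)]:
        r=place_of(q,n)[:2];print(q,[(np.round(x["centre"]).tolist(),round(x["conf"],2),atz(c,x["centre"],z).round(1).tolist()) for x in r])
im=np.hstack(ims);im=cv2.resize(im,(800,300));cv2.imwrite("pics/a.png",im[:,:,::-1])
E
python3 a.py
```

```text
{'time_s': np.float64(0.0), 'joints': array([ 1.048,  0.313,  1.498,  0.   ,  1.331, -0.223]), 'dq': array([ 0.   ,  0.   ,  0.   , -0.002,  0.   , -0.001]), 'tau': array([-1.0000e-03, -4.1227e+01, -2.5973e+01, -0.0000e+00,  4.0000e-03,
       -0.0000e+00]), 'eef_pos': array([154.926, 501.336, 230.707]), 'ee_rot': array([-0.   ,  0.149,  0.989, -0.001]), 'force': array([0.081, 0.628, 0.001]), 'wrist_torque': array([0.015, 0.006, 0.053]), 'grip_force': np.float64(0.0), 'grip_width': np.float64(1.0)}
scene dict_keys(['color', 'depth', 'fx', 'fy', 'cx', 'cy', 'camera_from_world', 'w']) [975. 554. 536.]
nut [([374.0, 297.0], 0.67, [525.0, 297.9, 0.0])]
nut_grip [([376.0, 284.0], 0.58, [521.9, 293.2, 28.0])]
stand [([264.0, 195.0], 0.93, [496.5, -93.2, 0.0])]
nose_tip [([265.0, 164.0], 0.85, [494.0, -96.0, 90.0])]
stud_top [([259.0, 177.0], 0.77, [522.6, -81.2, 70.0])]
objective [([342.0, 237.0], 0.92, [449.3, 142.7, 0.0])]
jar [([281.0, 266.0], 0.56, [618.1, 136.2, 0.0])]
mouse [([243.0, 149.0], 0.86, [397.9, -351.8, 0.0])]
notes [([193.0, 256.0], 0.86, [754.8, 11.7, 0.0])]
screwdriver [
[... 280 characters left out ...]
24.0, 288.2, 0.0]), ([374.0, 291.0], 0.36, [389.5, -359.2, -0.0])]
nut_grip [([124.0, 199.0], 0.98, [520.6, 294.5, 28.0])]
stand [([273.0, 227.0], 0.85, [511.1, -88.7, 0.0]), ([125.0, 197.0], 0.75, [531.0, 303.9, 0.0])]
nose_tip [([275.0, 223.0], 0.93, [509.1, -89.3, 90.0])]
stud_top [([273.0, 225.0], 0.85, [506.4, -85.0, 70.0])]
objective [([178.0, 234.0], 0.73, [455.7, 148.4, 0.0])]
jar [([193.0, 174.0], 0.79, [617.8, 138.8, 0.0])]
mouse [([374.0, 288.0], 0.84, [395.7, -359.9, -0.0])]
notes [([249.0, 130.0], 0.69, [761.2, 12.4, 0.0]), ([128.0, 196.0], 0.16, [534.1, 296.0, 0.0])]
screwdriver [([153.0, 130.0], 0.7, [721.8, 269.2, 0.0])]
slidebox [([341.0, 143.0], 0.92, [761.4, -239.8, 0.0])]
```

Run:
```python
from h import *
c=cap("wrist");print(np.array(c["mount"]).round(2),c["fx"],c["cx"],c["cy"]);print(pose().round(3))
```

```text
[[  -0.      0.96    0.28   72.36]
 [   1.      0.     -0.     -0.62]
 [  -0.      0.28   -0.96 -142.85]
 [   0.      0.      0.      1.  ]] 311.38466475109453 251.1078817824666 190.00283630739406
[[-9.55000e-01  2.95000e-01  0.00000e+00  1.55047e+02]
 [ 2.95000e-01  9.55000e-01  0.00000e+00  5.01602e+02]
 [ 0.00000e+00  0.00000e+00 -1.00000e+00  2.31323e+02]
 [ 0.00000e+00  0.00000e+00  0.00000e+00  1.00000e+00]]
```

View pics/a.png

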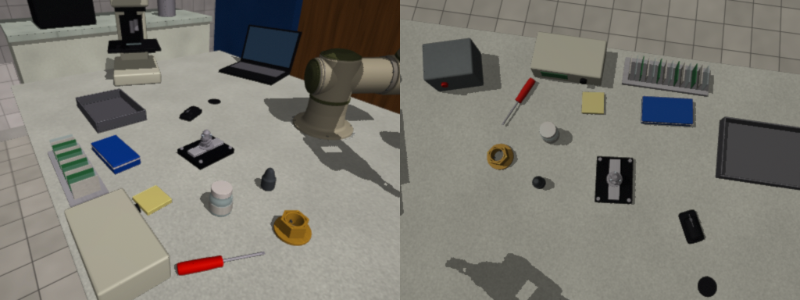

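```bash
python3 -m jog '[{"tx":-60,"ty":-14},{"tx":-60,"ty":-14},{"tx":-60,"ty":-14},{"tx":-60,"ty":-14},{"tx":-60,"ty":-14}]'
```

```text
schema error: expected keys tx, ty, tz, ax, ay, az, jaw
```

The picture shows the nut at (500,156) in the right half (top view), the stand at (615,180) and the bystanders clear of both.

```bash
python3 -m jog '[{"tx":-60,"ty":-13,"tz":0,"ax":0,"ay":0,"az":0,"jaw":-1},{"tx":-60,"ty":-13,"tz":0,"ax":0,"ay":0,"az":0,"jaw":-1},{"tx":-60,"ty":-13,"tz":0,"ax":0,"ay":0,"az":0,"jaw":-1},{"tx":-60,"ty":-13,"tz":0,"ax":0,"ay":0,"az":0,"jaw":-1},{"tx":-60,"ty":-13,"tz":0,"ax":0,"ay":0,"az":0,"jaw":-1}]'
python3 -m jog '[{"tx":-50,"ty":-13,"tz":0,"ax":0,"ay":0,"az":0,"jaw":-1},{"tx":-30,"ty":-12,"tz":0,"ax":0,"ay":0,"az":0,"jaw":-1},{"tx":0,"ty":0,"tz":0,"ax":0,"ay":0,"az":0,"jaw":-1}]'
cat > b.py <<'E'
from h import *
c=cap("wrist");save(c,"nut1");print(pose().round(3))
for q,z in [("nut",0),("nut_grip",28),("nut_pins",15)]:
    for x in place_of(q,"wrist")[:2]:print(q,x,atz(c,x["centre"],z).round(1))
P=cloud(c);m=(c["depth"]>0)&(P[...,2]>33)&(P[...,2]<47)&(np.hypot(P[...,0]-522,P[...,1]-293)<60)
p=P[m][:,:3];print(m.sum(),np.median(p[:,2]));r=cv2.minEnclosingCircle(p[:,:2].astype(np.float32));print(r)
h=cv2.convexHull(p[:,:2].astype(np.float32))[:,0]
# width vs direction
for a in range(0,180,3):
    d=h@[np.cos(np.radians(a)),np.sin(np.radians(a))];print(a,round(np.ptp(d),1),round((d.max()+d.min())/2,1),end="; ")
E
python3 b.py
```

```text
time_s: 1.88
eef_pos: [424.1, 349.7, 231.5]
ee_rot: [0.0, 0.149, 0.989, 0.0]
force: [-0.5, 0.7, 0.4]
grip_width: 1.001
grip_force: 0.0
time_s: 2.25
eef_pos: [492.9, 301.9, 230.8]
ee_rot: [-0.0, 0.151, 0.989, -0.0]
force: [-1.6, 0.5, 0.4]
grip_width: 0.999
grip_force: 0.0
[[-9.55000e-01  2.97000e-01 -1.00000e-03  4.91813e+02]
 [ 2.97000e-01  9.55000e-01  0.00000e+00  3.02948e+02]
 [ 1.00000e-03 -0.00000e+00 -1.00000e+00  2.31007e+02]
 [ 0.00000e+00  0.00000e+00  0.00000e+00  1.00000e+00]]
nut {'centre': [252.5, 185.9], 'conf': 0.84} [523.3 293.9   0. ]
nut_grip {'centre': [250.2, 194.7], 'conf': 0.91} [525.2 290.4  28. ]
nut_pins {'centre': [254.5, 188.4], 'conf': 0.73} [523.  296.4  15. ]
1347 40.15282845088706
((522.7446899414062, 294.8675537109375), 33.24598693847656)
0 60.1 522.7; 3 61.5 537.5; 6 62.7 550.7; 9 63.8 562.4; 12 64.7 572.6; 15 65.4 581.2; 18 65.9 588.3; 21 66.3 593.7; 24 66.5 597.5; 27 66.5 599.6; 30 66.3 600.1; 33 65.9 599.0; 36 65.4 596.2; 39 64.6 591.8; 42 63.8 585.7; 45 62.8 578.1; 48 61.6 568.8; 51 60.3 558.0; 54 58.8 545.6; 57 58.2 532.0; 60 59.6 516.7; 63 60.9 500.0; 66 62.1 482.0; 69 63.2 462.7; 72 64.1 442.1; 75 64.8 420.3; 78 65.4 397.3; 81 65.8 373.2; 84 66.1 348.0; 87 66.2 321.9; 90 66.1 295.0; 93 65.8 267.2; 96 65.4 238.7; 99 64.7 209.6; 102 63.9 179.8; 105 62.9 149.6; 108 61.8 119.0; 111 60.5 88.0; 114 59.1 56.8; 117 58.0 25.5; 120 59.5 -5.9; 123 60.9 -37.3; 126 62.2 -68.6; 129 63.3 -99.7; 132 64.2 -130.5; 135 64.9 -161.0; 138 65.5 -191.1; 141 65.9 -220.6; 144 66.1 -249.5; 147 66.1 -277.7; 150 66.0 -305.1; 153 65.6 -331.8; 156 65.1 -357.5; 159 64.6 -382.3; 162 63.9 -406.0; 165 63.1 -428.5; 168 62.1 -449.9; 171 61.0 -470.1; 174 59.8 -488.9; 177 58.7 -506.5;
```

View pics/nut1.png

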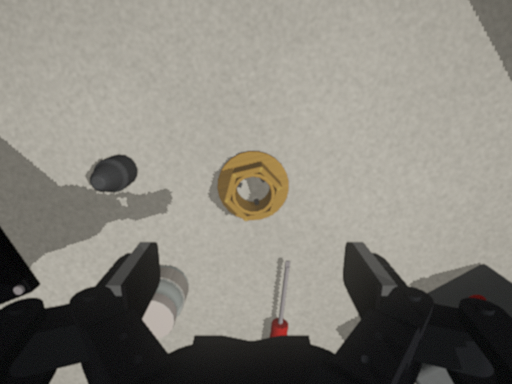

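```bash
python3 -m jog '[{"tx":-32,"ty":1.5,"tz":40,"ax":0,"ay":0,"az":0,"jaw":-1},{"tx":0,"ty":0,"tz":30,"ax":0,"ay":0,"az":0.142,"jaw":-1},{"tx":0,"ty":0,"tz":20,"ax":0,"ay":0,"az":0.142,"jaw":-1},{"tx":0,"ty":0,"tz":0,"ax":0,"ay":0,"az":0,"jaw":-1}]'
cat > d.py <<'E'
from h import *
a=cv2.imread("pics/nut1.png")[145:225,210:295]
c=cap("wrist");save(c,"nut2");print(pose().round(3));b=c["color"][:,:,::-1]
x=place_of("nut","wrist");print(x[:1]);u,v=np.int32(x[0]["centre"]);b=b[max(0,v-90):v+90,max(0,u-90):u+90]
cv2.imwrite("pics/nut2c.png",np.hstack([cv2.resize(a,(400,400),interpolation=2),cv2.resize(b,(400,400),interpolation=2)]))
for q,z in [("nut",0),("nut_grip",28),("nut_pins",15)]:
    for x in place_of(q,"wrist")[:1]:print(q,x,atz(c,x["centre"],z).round(1))
P=cloud(c);m=(c["depth"]>0)&(P[...,2]>33)&(P[...,2]<47)&(np.hypot(P[...,0]-522,P[...,1]-293)<45)
p=P[m][:,:3].astype(np.float32);print(cv2.minEnclosingCircle(p[:,:2]),len(p));print(pose()[:2,:2]@[0,1])
h=cv2.convexHull(p[:,:2])[:,0]
w=[np.ptp(h@[np.cos(np.radians(a)),np.sin(np.radians(a))]) for a in range(180)]
w=np.array(w).reshape(3,60).sum(0);print("flats",w.argmin(),w.min()/3)
E
python3 d.py
```

```text
time_s: 2.95
eef_pos: [521.4, 295.9, 140.3]
ee_rot: [-0.001, 0.287, 0.958, -0.001]
force: [-0.4, 1.5, 0.7]
grip_width: 1.002
grip_force: 0.0
[[ -0.837   0.548  -0.    522.061]
 [  0.548   0.837  -0.    295.993]
 [  0.     -0.     -1.    141.641]
 [  0.      0.      0.      1.   ]]
[{'centre': [252.2, 179.4], 'conf': 0.61}]
nut {'centre': [252.2, 179.4], 'conf': 0.61} [521.3 296.    0. ]
nut_pins {'centre': [252.9, 183.2], 'conf': 0.71} [521.4 296.7  15. ]Traceback (most recent call last):
  File "d.py", line 9, in <module>
    p=P[m][:,:3].astype(np.float32);print(cv2.minEnclosingCircle(p[:,:2]),len(p));print(pose()[:2,:2]@[0,1])
                                          ~~~~~~~~~~~~~~~~~~~~~~^^^^^^^^^
cv2.error: OpenCV(4.12.0) /io/opencv/modules/imgproc/src/shapedescr.cpp:201: error: (-215:Assertion failed) count >= 0 && (depth == CV_32F || depth == CV_32S) in function 'minEnclosingCircle'
```

View pics/nut2c.png

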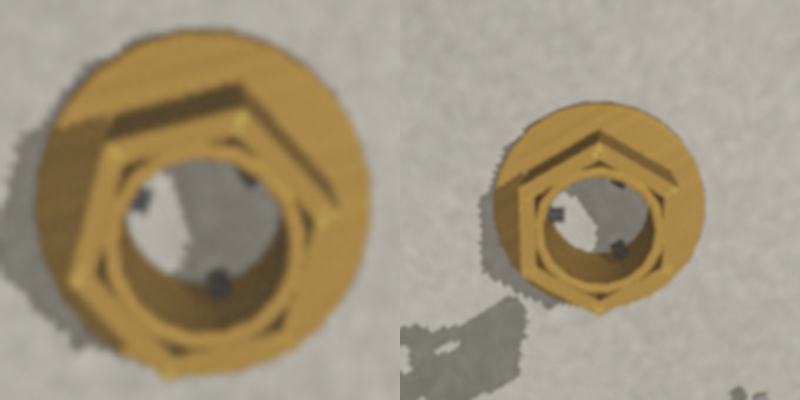

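The nut is centred under the gripper with its flats aligned to the closing line. One pin points along tool −y: pixel (555,215) in the right-hand crop.

```bash
python3 -m jog '[{"tx":0,"ty":0,"tz":50,"ax":0,"ay":0,"az":0,"jaw":-1},{"tx":0,"ty":0,"tz":50,"ax":0,"ay":0,"az":0,"jaw":-1},{"tx":0,"ty":0,"tz":30,"ax":0,"ay":0,"az":0,"jaw":-1},{"tx":0,"ty":0,"tz":0,"ax":0,"ay":0,"az":0,"jaw":-1}]' 50
python3 -m jog '[{"tx":0,"ty":0,"tz":0,"ax":0,"ay":0,"az":0,"jaw":1},{"tx":0,"ty":0,"tz":0,"ax":0,"ay":0,"az":0,"jaw":1},{"tx":0,"ty":0,"tz":0,"ax":0,"ay":0,"az":0,"jaw":1},{"tx":0,"ty":0,"tz":0,"ax":0,"ay":0,"az":0,"jaw":1}]' 50
```

```text
time_s: 3.7
eef_pos: [521.7, 295.1, 10.1]
ee_rot: [-0.001, 0.287, 0.958, -0.001]
force: [0.4, -0.0, 0.1]
grip_width: 0.999
grip_force: 0.0
time_s: 4.2
eef_pos: [523.6, 295.7, 13.5]
ee_rot: [0.001, 0.288, 0.958, 0.001]
force: [-0.9, 0.0, 7.5]
grip_width: 0.668
grip_force: 55.7
```

```bash
python3 -m jog '[{"tx":0,"ty":0,"tz":-50,"ax":0,"ay":0,"az":0,"jaw":1},{"tx":0,"ty":0,"tz":-60,"ax":0,"ay":0,"az":0,"jaw":1},{"tx":0,"ty":0,"tz":-50,"ax":0,"ay":0,"az":0,"jaw":1},{"tx":-30,"ty":-38,"tz":0,"ax":0,"ay":0,"az":0,"jaw":1},{"tx":-34,"ty":-43,"tz":0,"ax":0,"ay":0,"az":0,"jaw":1}]' 70
python3 -m jog '[{"tx":-38,"ty":-48,"tz":0,"ax":0,"ay":0,"az":0,"jaw":1},{"tx":-38,"ty":-48,"tz":0,"ax":0,"ay":0,"az":0,"jaw":1},{"tx":-38,"ty":-48,"tz":0,"ax":0,"ay":0,"az":0,"jaw":1},{"tx":-38,"ty":-48,"tz":0,"ax":0,"ay":0,"az":0,"jaw":1},{"tx":-30,"ty":-38,"tz":0,"ax":0,"ay":0,"az":0,"jaw":1}]'
python3 -m jog '[{"tx":-17,"ty":-19,"tz":0,"ax":0,"ay":0,"az":0,"jaw":1},{"tx":0,"ty":0,"tz":0,"ax":0,"ay":0,"az":0,"jaw":1},{"tx":0,"ty":0,"tz":0,"ax":0,"ay":0,"az":0,"jaw":1}]'
cat > e.py <<'E'
from h import *
import sys
c=cap("wrist");n=sys.argv[1];print(pose().round(3),sense()["joints"].round(2))
for q,z in [("stand",0),("nose_tip",90),("stud_top",70)]:
    for x in place_of(q,"wrist")[:1]:print(q,x,atz(c,x["centre"],z).round(1));u,v=np.int32(x["centre"])
b=c["color"][:,:,::-1];f=b.copy();y0=max(0,v-50);x0=max(0,u-50);f2=b[y0:y0+100,x0:x0+100];print("crop origin",x0,y0,"scale 4")
cv2.imwrite("pics/%s.png"%n,np.hstack([cv2.resize(f,(400,400)),cv2.resize(f2,(400,400),interpolation=2)]));save(c,n+"raw")
import pickle;pickle.dump(c,open(n+".pkl","wb"))
P=cloud(c);
for lo,hi in [(15,25),(66,74),(74,80),(84,95)]:
    m=(c["depth"]>0)&(P[...,2]>lo)&(P[...,2]<hi)&(np.hypot(P[...,0]-508,P[...,1]+89)<(30 if lo>30 else 110));p=P[m];print(lo,hi,len(p),p.mean(0).round(1) if len(p) else "")
E
python3 e.py st1
```

```text
time_s: 4.82
eef_pos: [531.1, 191.8, 172.3]
ee_rot: [0.001, 0.287, 0.958, 0.0]
force: [1.0, -0.5, -3.9]
grip_width: 0.66
grip_force: 80.9
time_s: 5.45
eef_pos: [556.1, -102.1, 171.8]
ee_rot: [0.0, 0.288, 0.958, -0.0]
force: [0.9, 0.7, -3.6]
grip_width: 0.663
grip_force: 80.9
time_s: 5.82
eef_pos: [559.9, -124.2, 171.5]
ee_rot: [-0.0, 0.288, 0.958, 0.0]
force: [-0.2, -0.3, -3.8]
grip_width: 0.662
grip_force: 80.9
[[-8.35000e-01  5.50000e-01 -0.00000e+00  5.59966e+02]
 [ 5.50000e-01  8.35000e-01  0.00000e+00 -1.23931e+02]
 [ 0.00000e+00  0.00000e+00 -1.00000e+00  1.71487e+02]
 [ 0.00000e+00  0.00000e+00  0.00000e+00  1.00000e+00]] [-0.42  0.47  1.43  0.    1.24 -1.41]Traceback (most recent call last):
  File "e.py", line 6, in <module>
    b=c["color"][:,:,::-1];f=b.copy();y0=max(0,v-50);x0=max(0,u-50);f2=b[y0:y0+100,x0:x0+100];print("crop origin",x0,y0,"scale 4")
                                               ^
NameError: name 'v' is not defined
```

```bash
sed -i 's/^for q,z in \[("stand"/u,v=250,120\n&/' e.py; python3 e.py st1
```

```text
[[-8.35000e-01  5.50000e-01  0.00000e+00  5.60122e+02]
 [ 5.50000e-01  8.35000e-01 -0.00000e+00 -1.24224e+02]
 [-0.00000e+00  0.00000e+00 -1.00000e+00  1.71431e+02]
 [ 0.00000e+00  0.00000e+00  0.00000e+00  1.00000e+00]] [-0.42  0.47  1.43  0.    1.24 -1.41]
stand {'centre': [248.0, 264.2], 'conf': 0.5} [ 647.1 -186.3    0. ]
crop origin 198 214 scale 4
15 25 13359 [489.5 -83.5  20.4]
66 74 553 [501.3 -89.6  70.2]
74 80 205 [501.2 -89.8  77.3]
84 95 743 [501.5 -90.1  87.6]
```

View pics/st1.png

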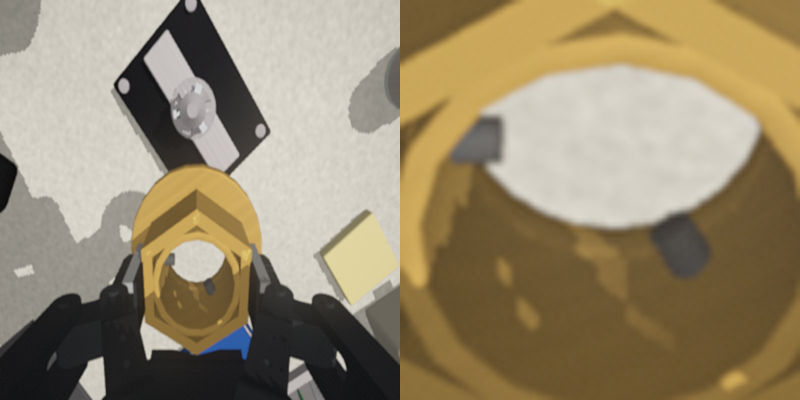

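```bash
cat > g.py <<'E'
from h import *
import pickle,sys
c=pickle.load(open("st1.pkl","rb"));P=cloud(c);ok=c["depth"]>0
x,y=501.4,-89.9
for _ in range(3):
    m=ok&(P[...,2]>80)&(P[...,2]<100)&(np.hypot(P[...,0]-x,P[...,1]-y)<16);p=P[m]
    (x,y),r=cv2.minEnclosingCircle(p[:,:2].astype(np.float32));print(x,y,r,p[:,2].max(),p.mean(0))
m=ok&(P[...,2]>30)&(P[...,2]<82);d=np.hypot(P[...,0]-x,P[...,1]-y);a=np.degrees(np.arctan2(P[...,1]-y,P[...,0]-x))%360
for k in range(0,360,6):
    s=m&(d>14)&(d<18)&(np.abs((a-k+180)%360-180)<4);print(k,s.sum(),np.round(np.percentile(P[s][:,2],[20,50,80])) if s.sum() else "",end=" ; ")
# rectified z=70
N=400;v,u=np.mgrid[:N,:N];W=np.stack([x+(u-200)*.12,y-(v-200)*.12,np.full(u.shape,70.),np.ones(u.shape)],-1)
C=W@np.linalg.inv(c["w"]).T;mx=c["cx"]+c["fx"]*C[...,0]/-C[...,2];my=c["cy"]+c["fy"]*C[...,1]/C[...,2]
im=cv2.remap(c["color"],mx.astype(np.float32),my.astype(np.float32),cv2.INTER_CUBIC)
cv2.imwrite("pics/rect.png",cv2.resize(im,(560,560))[:,:,::-1])
E
python3 g.py
```

```text
501.5074768066406 -90.41117858886719 12.34408950805664 92.37255772403952 [501.43444055 -90.13139456  86.60598141]
501.5074768066406 -90.41117858886719 12.34408950805664 92.37255772403952 [501.43444055 -90.13139456  86.60598141]
501.5074768066406 -90.41117858886719 12.34408950805664 92.37255772403952 [501.43444055 -90.13139456  86.60598141]
0 16 [77. 77. 78.] ; 6 17 [77. 77. 78.] ; 12 16 [77. 77. 78.] ; 18 15 [70. 71. 77.] ; 24 17 [70. 70. 71.] ; 30 15 [70. 70. 71.] ; 36 16 [70. 70. 71.] ; 42 17 [70. 71. 71.] ; 48 16 [70. 70. 71.] ; 54 18 [70. 70. 71.] ; 60 16 [70. 71. 71.] ; 66 16 [70. 70. 71.] ; 72 16 [70. 71. 71.] ; 78 17 [68. 69. 70.] ; 84 15 [59. 59. 67.] ; 90 16 [59. 60. 60.] ; 96 15 [60. 60. 61.] ; 102 15 [61. 61. 62.] ; 108 15 [61. 62. 62.] ; 114 16 [62. 63. 77.] ; 120 19 [77. 77. 78.] ; 126 17 [76. 77. 78.] ; 132 18 [77. 77. 78.] ; 138 16 [71. 71. 77.] ; 144 20 [70. 70. 71.] ; 150 18 [70. 71. 71.] ; 156 20 [70. 71. 71.] ; 162 17 [70. 70. 71.] ; 168 16 [69. 70. 71.] ; 174 17 [69. 70. 70.] ; 180 17 [70. 70. 71.] ; 186 17 [70. 71. 71.] ; 192 16 [70. 70. 71.] ; 198 16 [68. 69. 70.] ; 204 14 [59. 59. 60.] ; 210 16 [59. 59. 60.] ; 216 15 [60. 60. 61.] ; 222 15 [60. 61. 62.] ; 228 14 [61. 62. 62.] ; 234 17 [62. 62. 77.] ; 240 16 [77. 77. 78.] ; 246 17 [77. 77. 78.] ; 252 16 [77. 77. 78.] ; 258 14 [70. 71. 78.] ; 264 15 [70. 70. 71.] ; 270 17 [70. 70. 71.] ; 276 14 [69. 70. 71.] ; 282 15 [70. 70. 71.] ; 288 15 [70. 70. 71.] ; 294 15 [70. 70. 71.] ; 300 15 [70. 70. 70.] ; 306 15 [70. 70. 71.] ; 312 14 [70. 71. 71.] ; 318 16 [68. 69. 71.] ; 324 14 [59. 60. 67.] ; 330 15 [59. 60. 60.] ; 336 15 [59. 60. 60.] ; 342 15 [60. 61. 61.] ; 348 15 [61. 61. 62.] ; 354 12 [62. 63. 74.] ;
```

View pics/rect.png

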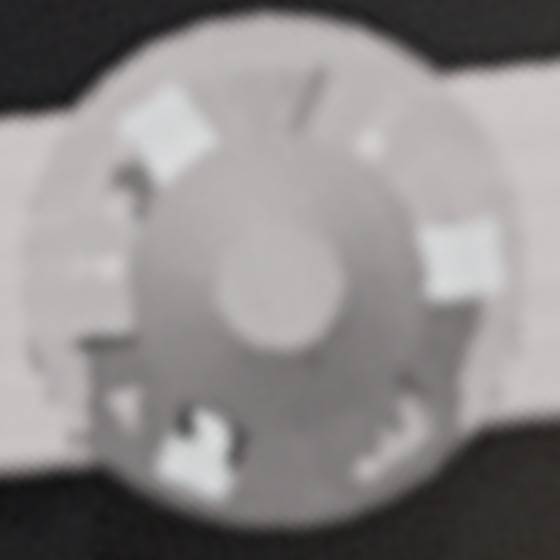

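The rectified crown (560 px image, axis at about (280,285)) shows the bright stop blocks at (170,130), (460,260) and (205,455). From depth, in world angles mod 120, the stops span −2..17°, the lands 18..80° and the gaps 80..118°. The pins are at 116.6°, so I turn them CW 58.6° to sit on the lands at 58°.

```bash
python3 -m jog '[{"tx":35,"ty":-2,"tz":0,"ax":0,"ay":0,"az":0,"jaw":1},{"tx":32.5,"ty":-2,"tz":0,"ax":0,"ay":0,"az":0,"jaw":1},{"tx":0,"ty":0,"tz":0,"ax":0,"ay":0,"az":0.17,"jaw":1},{"tx":0,"ty":0,"tz":0,"ax":0,"ay":0,"az":0.17,"jaw":1},{"tx":0,"ty":0,"tz":0,"ax":0,"ay":0,"az":0.17,"jaw":1}]'
python3 -m jog '[{"tx":0,"ty":0,"tz":10,"ax":0,"ay":0,"az":0.17,"jaw":1},{"tx":0,"ty":0,"tz":15,"ax":0,"ay":0,"az":0.17,"jaw":1},{"tx":0,"ty":0,"tz":20,"ax":0,"ay":0,"az":0.17,"jaw":1},{"tx":0,"ty":0,"tz":0,"ax":0,"ay":0,"az":0,"jaw":1}]'
python3 - <<'E'
from h import *
print(pose().round(3),sense()["joints"].round(2))
T=pose();y=T[:2,1];print("pin",(np.degrees(np.arctan2(-y[1],-y[0])))%120)
E
```

```text
time_s: 6.85
eef_pos: [501.6, -91.0, 171.5]
ee_rot: [0.0, 0.522, 0.853, 0.0]
force: [-0.2, -0.6, -4.1]
grip_width: 0.659
grip_force: 80.9
time_s: 7.35
eef_pos: [500.9, -90.7, 125.4]
ee_rot: [-0.001, 0.718, 0.696, -0.001]
force: [-0.1, 0.4, -3.4]
grip_width: 0.66
grip_force: 80.6
[[ 3.10000e-02  1.00000e+00 -2.00000e-03  5.00928e+02]
 [ 1.00000e+00 -3.10000e-02  1.00000e-03 -9.07430e+01]
 [ 1.00000e-03 -2.00000e-03 -1.00000e+00  1.25392e+02]
 [ 0.00000e+00  0.00000e+00  0.00000e+00  1.00000e+00]] [-0.41  0.39  1.68 -0.    1.07 -0.38]
pin 58.20035866020174
```

```bash
python3 -m jog '[{"tx":0,"ty":0,"tz":15,"ax":0,"ay":0,"az":0,"jaw":1},{"tx":0,"ty":0,"tz":15,"ax":0,"ay":0,"az":0,"jaw":1},{"tx":0,"ty":0,"tz":12,"ax":0,"ay":0,"az":0,"jaw":1},{"tx":0,"ty":0,"tz":4,"ax":0,"ay":0,"az":0,"jaw":1},{"tx":0,"ty":0,"tz":0,"ax":0,"ay":0,"az":0,"jaw":1}]'
python3 -m jog '[{"tx":0,"ty":0,"tz":3,"ax":0,"ay":0,"az":0,"jaw":1},{"tx":0,"ty":0,"tz":0,"ax":0,"ay":0,"az":0,"jaw":1}]'
```

```text
time_s: 7.98
eef_pos: [501.6, -91.1, 80.2]
ee_rot: [-0.0, 0.719, 0.695, -0.0]
force: [0.8, 0.2, -3.6]
grip_width: 0.66
grip_force: 81.0
time_s: 8.22
eef_pos: [501.6, -91.1, 77.3]
ee_rot: [0.0, 0.719, 0.695, 0.0]
force: [0.6, -0.1, -4.3]
grip_width: 0.661
grip_force: 81.0
```

```bash
python3 -m jog '[{"tx":0,"ty":0,"tz":2.5,"ax":0,"ay":0,"az":0,"jaw":1},{"tx":0,"ty":0,"tz":0,"ax":0,"ay":0,"az":0,"jaw":1}]'
python3 -m jog '[{"tx":0,"ty":0,"tz":2.5,"ax":0,"ay":0,"az":0,"jaw":1},{"tx":0,"ty":0,"tz":0,"ax":0,"ay":0,"az":0,"jaw":1}]'
python3 -m jog '[{"tx":0,"ty":0,"tz":2,"ax":0,"ay":0,"az":0,"jaw":1},{"tx":0,"ty":0,"tz":0,"ax":0,"ay":0,"az":0,"jaw":1}]'
```

```text
time_s: 8.48
eef_pos: [501.5, -91.0, 74.7]
ee_rot: [-0.0, 0.719, 0.695, -0.0]
force: [-0.3, 0.4, -4.0]
grip_width: 0.665
grip_force: 81.0
time_s: 8.72
eef_pos: [501.5, -91.0, 72.1]
ee_rot: [-0.0, 0.719, 0.695, -0.0]
force: [-0.2, 0.4, -3.8]
grip_width: 0.667
grip_force: 81.0
time_s: 8.98
eef_pos: [501.8, -91.1, 71.3]
ee_rot: [0.0, 0.719, 0.695, 0.0]
force: [-4.8, 1.7, 8.0]
grip_width: 0.663
grip_force: 82.7
```

Pins are on the lands: contact at TCP 71.3, as predicted. Now I back it off.

```bash
python3 -m jog '[{"tx":0,"ty":0,"tz":0,"ax":0,"ay":0,"az":-0.15,"jaw":1},{"tx":0,"ty":0,"tz":0,"ax":0,"ay":0,"az":-0.15,"jaw":1},{"tx":0,"ty":0,"tz":0,"ax":0,"ay":0,"az":0,"jaw":1}]'
python3 -m jog '[{"tx":0,"ty":0,"tz":0,"ax":0,"ay":0,"az":-0.15,"jaw":1},{"tx":0,"ty":0,"tz":0,"ax":0,"ay":0,"az":-0.12,"jaw":1},{"tx":0,"ty":0,"tz":0,"ax":0,"ay":0,"az":0,"jaw":1}]'
python3 -m jog '[{"tx":0,"ty":0,"tz":1,"ax":0,"ay":0,"az":-0.08,"jaw":1},{"tx":0,"ty":0,"tz":0,"ax":0,"ay":0,"az":0,"jaw":1}]'
```

```text
time_s: 9.35
eef_pos: [502.5, -91.5, 71.3]
ee_rot: [0.001, 0.607, 0.795, 0.0]
force: [-0.4, -0.7, 6.5]
grip_width: 0.664
grip_force: 82.0
time_s: 9.72
eef_pos: [501.5, -90.9, 70.1]
ee_rot: [-0.0, 0.496, 0.868, 0.0]
force: [0.5, 1.0, -2.9]
grip_width: 0.659
grip_force: 81.0
time_s: 9.98
eef_pos: [501.3, -91.0, 69.0]
ee_rot: [-0.0, 0.461, 0.888, -0.0]
force: [1.2, 0.5, -3.8]
grip_width: 0.662
grip_force: 81.0
```

The load has gone off, so the pins are over the gaps. I lower it into the thread.

```bash
python3 -m jog '[{"tx":0,"ty":0,"tz":3,"ax":0,"ay":0,"az":0,"jaw":1},{"tx":0,"ty":0,"tz":2,"ax":0,"ay":0,"az":0,"jaw":1},{"tx":0,"ty":0,"tz":0,"ax":0,"ay":0,"az":0,"jaw":1}]'
python3 -m jog '[{"tx":0,"ty":0,"tz":2,"ax":0,"ay":0,"az":0,"jaw":1},{"tx":0,"ty":0,"tz":0,"ax":0,"ay":0,"az":0,"jaw":1}]'
python3 -m jog '[{"tx":0,"ty":0,"tz":2,"ax":0,"ay":0,"az":0,"jaw":1},{"tx":0,"ty":0,"tz":0,"ax":0,"ay":0,"az":0,"jaw":1}]'
```

```text
time_s: 10.35
eef_pos: [501.4, -91.0, 64.0]
ee_rot: [-0.0, 0.459, 0.888, -0.0]
force: [0.4, 0.4, -4.7]
grip_width: 0.662
grip_force: 80.9
time_s: 10.6
eef_pos: [501.5, -91.1, 62.2]
ee_rot: [-0.0, 0.459, 0.888, -0.0]
force: [0.6, -0.0, -2.8]
grip_width: 0.666
grip_force: 80.9
time_s: 10.85
eef_pos: [501.9, -91.2, 61.5]
ee_rot: [0.001, 0.459, 0.888, -0.0]
force: [-3.9, 1.7, 10.5]
grip_width: 0.664
grip_force: 82.9
```

Seated at TCP 61.5 (underside about 48 mm). Now screwing it on clockwise.

```bash
python3 -m jog '[{"tx":0,"ty":0,"tz":0.8,"ax":0,"ay":0,"az":0.15,"jaw":1},{"tx":0,"ty":0,"tz":0.9,"ax":0,"ay":0,"az":0.15,"jaw":1},{"tx":0,"ty":0,"tz":0,"ax":0,"ay":0,"az":0,"jaw":1}]'
python3 -m jog '[{"tx":0,"ty":0,"tz":0.9,"ax":0,"ay":0,"az":0.15,"jaw":1},{"tx":0,"ty":0,"tz":0.9,"ax":0,"ay":0,"az":0.15,"jaw":1},{"tx":0,"ty":0,"tz":0,"ax":0,"ay":0,"az":0,"jaw":1}]'
```

```text
time_s: 11.22
eef_pos: [502.3, -91.0, 59.8]
ee_rot: [0.001, 0.587, 0.809, 0.001]
force: [-0.9, 4.0, 7.6]
grip_width: 0.662
grip_force: 82.3
time_s: 11.6
eef_pos: [502.5, -91.0, 58.1]
ee_rot: [0.001, 0.702, 0.712, 0.001]
force: [0.6, 3.7, 7.9]
grip_width: 0.661
grip_force: 82.6
```

Following the lead nicely (−3.4 mm over 34°); continue.

```bash
python3 -m jog '[{"tx":0,"ty":0,"tz":0.85,"ax":0,"ay":0,"az":0.15,"jaw":1},{"tx":0,"ty":0,"tz":0.85,"ax":0,"ay":0,"az":0.15,"jaw":1},{"tx":0,"ty":0,"tz":0.85,"ax":0,"ay":0,"az":0.15,"jaw":1},{"tx":0,"ty":0,"tz":0,"ax":0,"ay":0,"az":0,"jaw":1}]'
python3 -m jog '[{"tx":0,"ty":0,"tz":0.85,"ax":0,"ay":0,"az":0.15,"jaw":1},{"tx":0,"ty":0,"tz":0.85,"ax":0,"ay":0,"az":0.15,"jaw":1},{"tx":0,"ty":0,"tz":0.85,"ax":0,"ay":0,"az":0.15,"jaw":1},{"tx":0,"ty":0,"tz":0,"ax":0,"ay":0,"az":0,"jaw":1}]'
python3 -m jog '[{"tx":0,"ty":0,"tz":0.85,"ax":0,"ay":0,"az":0.15,"jaw":1},{"tx":0,"ty":0,"tz":0.85,"ax":0,"ay":0,"az":0.15,"jaw":1},{"tx":0,"ty":0,"tz":0.85,"ax":0,"ay":0,"az":0.15,"jaw":1},{"tx":0,"ty":0,"tz":0,"ax":0,"ay":0,"az":0,"jaw":1}]'
python3 -c "
from h import *
T=pose();print('yaw y',np.degrees(np.arctan2(T[1,1],T[0,1])),sense()['joints'].round(2),sense()['wrist_torque'].round(2))"
```

```text
time_s: 12.1
eef_pos: [502.6, -91.2, 55.5]
ee_rot: [0.001, 0.843, 0.538, 0.001]
force: [1.5, 4.5, 7.4]
grip_width: 0.664
grip_force: 82.3
time_s: 12.6
eef_pos: [502.7, -91.4, 53.1]
ee_rot: [0.001, 0.942, 0.336, 0.001]
force: [1.2, 2.3, 7.0]
grip_width: 0.66
grip_force: 82.3
time_s: 13.1
eef_pos: [502.6, -91.5, 50.4]
ee_rot: [0.001, 0.993, 0.118, 0.001]
force: [0.1, 0.9, 6.5]
grip_width: 0.66
grip_force: 82.1
yaw y -76.50378955209628 [-0.41  0.5   1.75  0.    0.89  0.93] [ 0.16  0.09 -0.18]
```

112° clockwise, down 11 mm. I relieve the preload, open and retreat.

```bash
python3 -m jog '[{"tx":0,"ty":0,"tz":-1,"ax":0,"ay":0,"az":0,"jaw":1},{"tx":0,"ty":0,"tz":0,"ax":0,"ay":0,"az":0,"jaw":-1},{"tx":0,"ty":0,"tz":0,"ax":0,"ay":0,"az":0,"jaw":-1},{"tx":0,"ty":0,"tz":0,"ax":0,"ay":0,"az":0,"jaw":-1},{"tx":0,"ty":0,"tz":0,"ax":0,"ay":0,"az":0,"jaw":-1}]' 20
python3 -m jog '[{"tx":0,"ty":0,"tz":-10,"ax":0,"ay":0,"az":0,"jaw":-1},{"tx":0,"ty":0,"tz":-30,"ax":0,"ay":0,"az":0,"jaw":-1},{"tx":0,"ty":0,"tz":-50,"ax":0,"ay":0,"az":0,"jaw":-1},{"tx":0,"ty":0,"tz":-50,"ax":0,"ay":0,"az":0,"jaw":-1},{"tx":0,"ty":0,"tz":0,"ax":0,"ay":0,"az":0,"jaw":-1}]'
python3 -m jog '[{"tx":-40,"ty":0,"tz":-30,"ax":0,"ay":0,"az":0,"jaw":-1},{"tx":0,"ty":0,"tz":0,"ax":0,"ay":0,"az":0,"jaw":-1},{"tx":0,"ty":0,"tz":0,"ax":0,"ay":0,"az":0,"jaw":-1}]'
python3 - <<'E'
from h import *
c=cap("wrist");save(c,"end");P=cloud(c);T=pose();print(T[:3,3])
d=np.hypot(P[...,0]-501.5,P[...,1]+90.2);ok=c["depth"]>0
for r0,r1 in [(22,27),(36,42)]:
    s=ok&(d>r0)&(d<r1)
    a=np.degrees(np.arctan2(P[...,1]+90.2,P[...,0]-501.5))%360
    print(r0,[np.round(np.median(P[s&(a//45==k)][:,2]),1) for k in range(8)])
h=cv2.convexHull(P[ok&(d<40)&(P[...,2]>70)&(P[...,2]<82)][:,:2].astype(np.float32))[:,0]
w=np.array([np.ptp(h@[np.cos(np.radians(a)),np.sin(np.radians(a))]) for a in range(180)]).reshape(3,60).sum(0);print("flats mod60",w.argmin(),w.min()/3)
E
```

```text
time_s: 13.72
eef_pos: [501.5, -91.1, 50.1]
ee_rot: [-0.0, 0.993, 0.119, -0.0]
force: [-0.2, 0.5, 0.4]
grip_width: 1.002
grip_force: 0.0
time_s: 14.35
eef_pos: [503.0, -91.6, 194.3]
ee_rot: [0.002, 0.993, 0.119, 0.003]
force: [0.3, -0.1, -1.0]
grip_width: 0.999
grip_force: 0.0
time_s: 14.72
eef_pos: [462.7, -100.4, 219.4]
ee_rot: [-0.0, 0.993, 0.118, -0.0]
force: [0.7, 0.3, -0.5]
grip_width: 1.0
grip_force: 0.0
[ 462.75712396 -100.28234747  219.19810427]
22 [np.float64(76.6), np.float64(77.2), np.float64(77.7), np.float64(313.6), np.float64(77.8), np.float64(312.7), np.float64(76.3), np.float64(76.6)]
36 [np.float64(45.6), np.float64(46.4), np.float64(47.0), np.float64(301.9), np.float64(47.0), np.float64(303.3), np.float64(45.2), np.float64(45.0)]
flats mod60 44 58.16541385770799
```

View pics/end.png

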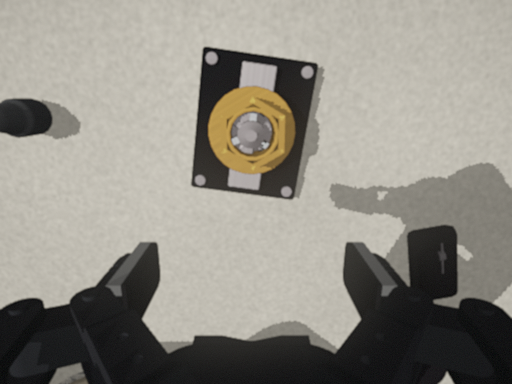

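The nut sits level on the stud at pixel (252,130). Its underside is at about 37 mm, its flats are where I turned them, and the gripper is clear of it.

```bash
python3 -c "
from rig import finish_job;print(finish_job())"
```

```text
the job is handed in; nothing more can be done
None
```

The flange nut is on the stud: I backed it off until the thread dropped in, screwed it about 112° clockwise and released it (underside about 37 mm above the table), moving nothing else, and handed the job in at about 15 s.

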